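# Finish the brick-tile sample panel and lock it for carrying

### The arm

A 7-joint arm with a two-finger parallel gripper is mounted at the origin on the work surface. World frame = base frame: x ahead of the robot, y to its left, z up, the work surface at z = 0. Lengths are in mm, angles in rad, forces in N, time in s.
With the tool pointing down it reaches from about 400 to 875 mm from the base axis. Payload 4.4 kg.
Tool frame: the origin (TCP) lies at the very end of the fingers, on their centre line; the grasp point (between the pads) lies 19 mm behind it; z points along the fingers, y is the line along which they close (so a half turn about z gives the same grasp; the last joint's range is limited). The gripper opens to 85 mm and grips with 20 to 120 N. Pads are 22 mm wide; open, the fingers measure 114 mm over their backs; the gripper's body (76 mm by 85 mm) begins 54 mm behind the grasp point. The pads swing forward as they close: fully open they stand 13 mm farther back than shut.
Start: joints at [1.267, 0.628, 0.038, 1.517, -0.027, 0.996, -0.02], TCP at [153.145, -631.716, 231.313] pointing down, gripper open.
Joint ranges: [-3.06, 3.06], [-0.37, 2.12], [-1.25, 1.32], [0.18, 2.47], [-1.1, 4.24], [0.23, 1.98], [-2.94, 2.94]. Speed limits (rad/s): [2.57, 2.57, 3.14, 3.14, 3.14, 3.14, 3.14].

### API

Orientations are given as [roll, pitch, yaw] about the fixed x, y, z axes, in that order (R = Rz(yaw) Ry(pitch) Rx(roll)).
In Python, from cell import sensors, get_image, camera_params, order gives the robot as it stands.
- The arm moves only by the shell command python3 -m inch 'ROWS' [OPENING]. ROWS is JSON, a list that holds one entry, the list of rows, each a list of 4 numbers: the shift along the tool's x, y, z in cm, then the turn about the tool's z in degrees. A call has 1 to 8 rows; each row is the pose to reach, as a shift and turn from the pose commanded when the call began, along the tool's axes at that moment; what a row does not reach only later rows make up. A row lasts 1/12 s, in which the tool goes at most 41.7 mm and 7.16 degrees, less where a joint would pass 70% of its speed; a pose out of reach is approached as far as the arm can. A call with a gripper value outside its range is refused whole. OPENING is the finger opening in cm, from 0 to 8.54, set as the call begins (- or left out, the last holds). The fingers move at their own pace and stop on an object; the grip force is fixed at half the most. Time passes only in rows, so rows that repeat a pose let the fingers close. It gives the time, the measured TCP pose, the force, the opening and the grip force at its end, in the units of the state.
- sensors.read_state(): the state, without advancing time (a new reading comes with each control period).
- get_image(name): name is "scene" or "top"; returns the picture (420x560x3 uint8, blue, green, red); there is no depth.
- camera_params(name): a dict with "mtx" (3x3 intrinsics, pixels), "D" ([k1, k2, p1, p2, k3] as OpenCV has them; the pictures are not rectified), "rvec" (rotation vector, rad) and "tvec" (3), from world to camera coordinates, as OpenCV has them. Camera axes: x right, y down, z forward; pixel columns grow to the right and rows downward; lengths in mm; the calibration is good to about 2 mm. A picture is of the moment at which its call begins. camera_params takes no time and is no camera call.
- order.finish_job(): hands the job in; it is judged then, once.
The state is a dict: "clock": time; "qpos": joint angles; "qd": joint speeds; "tau": joint torques, N m; "eef_pos": TCP position; "tool_rot": TCP orientation; "force": force on the tool from outside, world axes, zero at the start; "torque": the same for the moment, N m; "width": finger opening in mm; "gripper_force": force on a finger pad.
Only numpy, scipy, OpenCV 4.12 (cv2) and the standard library are available. Lean on these libraries where they do the work, as an engineer would, in place of code of your own. Each camera call takes 0.05 s, during which the arm holds its last target. There are 200 camera calls.

### The job

On the sloped carrying board, slide the keeper bar by its red grip up to its top stop, then finish the sample panel in running bond with the two loose sand-coloured brick tiles: first the missing one in the middle course, then the one in the top course, each lying flat, snug on the course below and with the same narrow upright joint as its neighbours, so that it laps the tiles below by half a length. Then slide the keeper bar down to its bottom stop to lock the panel for carrying. Let go of everything and leave the other things on the bench where they are.

Things in the scene. Friction and masses are not known exactly. Their poses are not given: they have to be found in the camera images.
- board: Grey laminate carrying board, 302 x 300 x 10 mm, fixed on a bench stand at a slope of 28 degrees, low edge towards the robot. Origin: on the board's upper surface, mid-length of the bottom ledge, 40 mm above the bench. x up the slope, y left along the courses, z square out of the board. The 14 mm high ledge lies just below x = 0; side rails 12 x 12 mm at y = +-146 mm.
- glued_tile (a point): Underside centre of the glued middle-course tile, board x 75, y 26 mm. Axes as the board's. All tiles are 100 (along y) x 50 (along x) x 14 mm. Also glued on: bottom course at board x 25, y 78 and -26 mm; top course at x 125, y 78 mm. Courses touch each other; upright joints are 4 mm.
- place_lower (a point): Where the underside centre of the middle course's missing tile belongs: board x 75, y -78, z 0 mm. Axes as the board's. Nothing stands to the right of it or (at the start) above it up the slope, save the keeper.
- place_upper (a point): Where the underside centre of the top course's missing tile belongs: board x 125, y -26, z 0 mm. It rests half on the middle course's glued tile and half on the tile just laid in place_lower. Axes as the board's.
- tile_a: Loose sand-coloured brick tile, 100 (its x) x 50 (y) x 14 mm (z), about 150 g, origin at its underside centre. Lies flat on the bench in one of four spots beside the stand, turned. Same as tile_b; either may go in either place. Set on the slope it may stay or slide down; it can be pushed down by its upper long edge until it rests on the course below.
- tile_b: Loose sand-coloured brick tile, the same as tile_a.
- keeper (a joint): Position of the keeper bar along its rails, m: 0 at the bottom stop (locked: its lip covers the upper 10 mm of the top course), 0.1 at the top stop (open). Starts somewhere between 0 and 0.04. Slides along board x with about 3 N of friction and stays where it is left.
- keeper_grip (a point): Top centre of the red T-shaped grip on the middle of the keeper bar; axes as the board's. The grip is 18 mm (board x) x 70 mm (y), 26 mm high, its top 56 mm out from the board surface. Keeper: aluminium bar 300 mm long (y), 34 mm wide, its top 21 mm out from the board.
- keeper_lip (a point): Middle of the keeper bar's lower edge, at board x = 140 mm + joint value, board z 17 mm (underside of the lip; tiles pass below it). It lies 20 mm down the slope from the grip's centre. Its web, 12 mm behind this edge, reaches down to the board and at the bottom stop stands 2 mm clear of a well-laid top course. Axes as the board's.
- grey_tile: Bystander: charcoal tile, 100 x 50 x 14 mm, flat on the bench in one of the four spots. Origin centre of underside.
- half_tile: Bystander: sand-coloured half tile, 48 x 50 x 14 mm, flat on the bench in one of the four spots. Origin centre of underside.
- cup: Bystander: white paper cup, 76 mm wide, 95 mm high, upright. Origin centre of underside.
- tin: Bystander: small steel tin with a blue label, 74 mm wide, 85 mm high. Origin centre of underside.
- trowel: Bystander: plastering trowel, dark blue blade 200 (x) x 85 mm lying flat, white handle 60 mm high, beyond the tiles on the left. Origin centre of the blade's underside.
- pail_lid: Bystander: blue plastic ring lid, 96 mm wide, 14 mm high, on the right of the bench. Origin centre of underside.
- filling_knife: Bystander: filling knife lying flat on the right of the bench, its length along x. Origin under its middle.

How it is judged:
By the outcome, as a careful person would: the job done as asked, in the order asked, and still so for the second after the job is handed in, with the robot touching nothing.
It also fails if it takes over 72 s, if anything falls off the work surface, if the arm or the gripper's body presses on something with over 40 N, if the wrist force passes 120 N, or if a joint passes its speed limit or range.

## Working session

There is one attempt and no reset: what is moved stays moved. The work goes in short steps, Python scripts to look and compute and a shell command to move; the robot and the scene stay as the last step left them, time stands still between calls to the robot, and variables do not carry over. Pictures are saved under pics/ and viewed, at most 10 in all, crops included, and the job is handed in when it is done.

```bash
ls; mkdir -p pics
python3 - <<'E'
from cell import sensors,get_image,camera_params
import cv2
for n in("scene","top"):
    im=get_image(n); cv2.imwrite(f"pics/{n}0.png",im)
    p=camera_params(n); print(n,p)
print(sensors.read_state())
E
```

```text
pics
scene {'mtx': array([[415.10195105,   0.        , 272.01156569],
       [  0.        , 415.10195105, 211.30270806],
       [  0.        ,   0.        ,   1.        ]]), 'D': array([-0.01849685,  0.        ,  0.        ,  0.        ,  0.        ]), 'rvec': array([ 2.06996041,  0.83504813, -0.4214666 ]), 'tvec': array([-398.92712206, -130.5439771 , 1545.46288323])}
top {'mtx': array([[380.11671371,   0.        , 282.11534806],
       [  0.        , 380.11671371, 206.42891108],
       [  0.        ,   0.        ,   1.        ]]), 'D': array([-0.05925833,  0.        ,  0.        ,  0.        ,  0.        ]), 'rvec': array([ 2.18873418, -2.12863145,  0.1440069 ]), 'tvec': array([ -19.05262931,  549.06617464, 1281.08613573])}
{'clock': 0.1, 'qpos': array([ 1.26722763,  0.62925062,  0.03844675,  1.51828084, -0.02702082,
        0.99629822, -0.01997045]), 'qd': array([-0.00224008, -0.00096804,  0.00017673, -0.0033206 , -0.00084973,
        0.00019094,  0.00035449]), 'tau': array([ 3.11293734e-03, -5.64527965e+01,  1.23057760e+00, -1.93969774e+01,
        1.13419487e-02,  5.49406599e-03, -1.79666876e-05]), 'eef_pos': array([ 152.99826666, -631.15378575,  230.47892286]), 'tool_rot': array([-3.13987334e+00,  1.15866569e-06,  2.37785016e-01]), 'force': array([ 1.26760009, -0.09115677,  0.0614191 ]), 'torque': array([ 0.03299184, -0.02242789,  0.03533932]), 'gripper_force': 0.0, 'width': 85.61948238990163}
```

View pics/scene0.png

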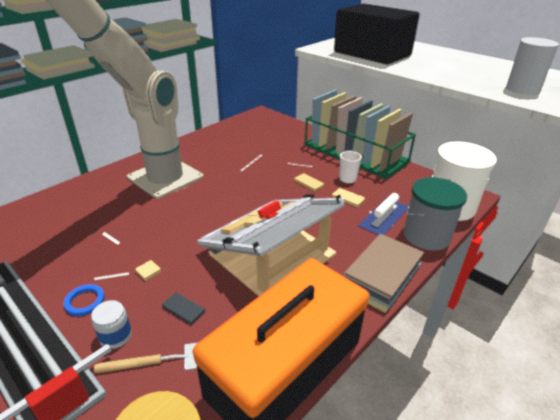

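View pics/top0.png

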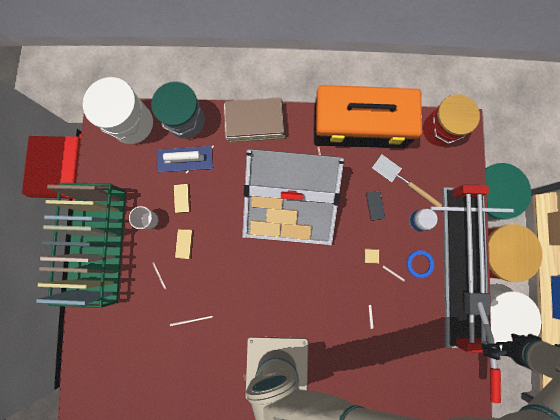

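The top view shows the board at about (293,197) with the red grip at (292,196). The sand tiles are at (181,198) and (184,243), the grey tile at (375,206) and the half tile at (372,256). Next I'll take a close-up and measure by colour.

```bash
cat > h.py <<'E'
import numpy as np,cv2
from cell import sensors,get_image,camera_params
P={n:camera_params(n) for n in("scene","top")}
def proj(n,X):
    p=P[n]; return cv2.projectPoints(np.asarray(X,float).reshape(-1,1,3),p["rvec"],p["tvec"],p["mtx"],p["D"])[0].reshape(-1,2)
def ray(n,uv,z):
    p=P[n]; R=cv2.Rodrigues(p["rvec"])[0]
    u=cv2.undistortPoints(np.asarray(uv,float).reshape(-1,1,2),p["mtx"],p["D"]).reshape(-1,2)
    d=np.c_[u,np.ones(len(u))]@R; c=-R.T@p["tvec"]
    return c+d*((z-c[2])/d[:,2])[:,None]
def sand(im):
    h=cv2.cvtColor(im,cv2.COLOR_BGR2HSV)
    return cv2.inRange(h,(12,60,130),(28,255,255))
E
python3 - <<'E'
from h import *
im=cv2.imread("pics/top0.png")
m=sand(im)[150:280]; k,l,s,c=cv2.connectedComponentsWithStats(m)
for i in range(1,k):
    if s[i,4]<60 or s[i,0]<150 or s[i,0]>400: continue
    v,u=np.nonzero(l==i); v=v+150
    w=ray("top",np.c_[u,v],14)[:,:2].astype(np.float32)
    print(c[i]+[0,150],s[i,4],"w",w.mean(0),cv2.minAreaRect(w))
h=cv2.cvtColor(im,cv2.COLOR_BGR2HSV)
r=cv2.inRange(h,(0,200,150),(6,255,255)); r[:,:240]=0;r[:,345:]=0
v,u=np.nonzero(r); print("red",u.mean(),v.mean(),u.min(),u.max(),v.min(),v.max())
a=cv2.resize(im[143:251,236:348],None,fx=5,fy=5,interpolation=cv2.INTER_CUBIC)
for i in range(0,112,10): cv2.putText(a,str(236+i),(i*5,8),0,.3,(0,255,0)); cv2.line(a,(i*5,8),(i*5,14),(0,255,0))
for i in range(7,108,10): cv2.putText(a,str(143+i),(0,i*5),0,.3,(0,255,0))
cv2.imwrite("pics/c1.png",a)
E
```

```text
[180.85933504 197.93861893] 391 w [572.22253 354.7873 ] ((572.3943481445312, 355.0877685546875), (99.37875366210938, 49.549468994140625), 6.578014850616455)
[277.67501527 220.31521075] 1637 w [502.75522   10.406349] ((513.3077392578125, -0.5441360473632812), (216.5738525390625, 135.55014038085938), 86.41435241699219)
[183.01199041 243.58752998] 417 w [411.9155 337.6216] ((412.3499755859375, 337.625732421875), (50.108680725097656, 101.25466918945312), 87.63127899169922)
[371.56060606 255.57575758] 198 w [ 388.45316 -319.9089 ] ((387.4533386230469, -319.7486572265625), (48.548954010009766, 45.73125076293945), 0.1506454348564148)
red 291.42452830188677 195.5 281 301 191 199
```

View pics/c1.png

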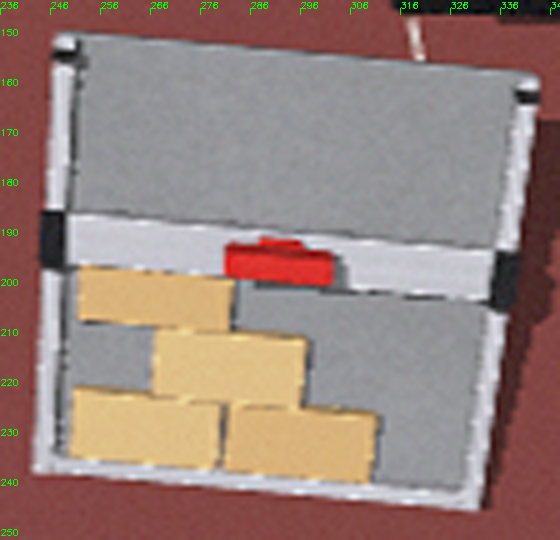

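The close-up shows the glued tiles clearly, with the middle tile's top corners at crop (157,327), (307,339), (301,411) and (152,398). The keeper lip is right at the top course and the red grip is at (225–333, 243–285). Now I'll fit the board pose.

```bash
cat >> h.py <<'E'
s_=np.radians(28)
def B2W(b,pose):
    b=np.atleast_2d(b).astype(float); X,Y,a=pose
    fx=b[:,0]*np.cos(s_)-b[:,2]*np.sin(s_); z=40+b[:,0]*np.sin(s_)+b[:,2]*np.cos(s_)
    return np.c_[X+fx*np.cos(a)-b[:,1]*np.sin(a),Y+fx*np.sin(a)+b[:,1]*np.cos(a),z]
E
python3 - <<'E'
from h import *
from scipy.optimize import least_squares
c=[(50,128,76,388),(50,28,221,403),(0,128,69,458),(0,28,217,468),(50,24,228,405),(50,-76,377,412),(0,-76,370,484),(0,24,224,470),
(100,76,157,327),(100,-24,307,339),(50,-24,301,411),(50,76,152,398),(100,128,77,320),(100,28,231,331)]
c=np.array(c,float); uv=(c[:,2:]+.5)/5-.5+[236,143]; b=np.c_[c[:,:2],np.full(len(c),14)]
r=least_squares(lambda p:(proj("top",B2W(b,p))-uv).ravel(),[450,0,0],loss="soft_l1")
print(r.x,np.degrees(r.x[2])); print((proj("top",B2W(b,r.x))-uv).round(2))
p=r.x; R=cv2.Rodrigues(P["top"]["rvec"])[0]; print("cam",-R.T@P["top"]["tvec"])
for n,pt in dict(lower=(75,-78,0),upper=(125,-26,0)).items(): print(n,B2W(pt,p))
for q in(0,10,20,30,40):
    X=B2W([(140+q,0,21),(140+q,100,21),(140+q,-100,21),(160+q-9,-35,56),(160+q-9,35,56),(160+q+9,35,56)],p)
    print(q,((proj("top",X)+.5-[236,143])*5-.5).round(0).tolist(), B2W((160+q,0,56),p).round(1))
# iou refinement check with scene image
im=cv2.imread("pics/scene0.png").copy()
for bx,by in((25,78),(25,-26),(75,26),(125,78)):
    q=B2W([(bx+i*25,by+j*50,14) for i,j in((1,1),(1,-1),(-1,-1),(-1,1))],p)
    cv2.polylines(im,[np.round(proj("scene",q)*8).astype(int)],True,(255,0,0),1,shift=3)
cv2.imwrite("pics/s1.png",cv2.resize(im[180:280,190:350],None,fx=5,fy=5,interpolation=cv2.INTER_CUBIC))
E
```

```text
[ 4.48966904e+02 -2.44981653e+01 -5.72663538e-02] -3.28112038336625
[[-0.46  0.31]
 [ 0.4  -0.14]
 [ 0.23 -0.12]
 [ 0.06  0.4 ]
 [ 0.19 -0.44]
 [ 0.26  0.7 ]
 [ 0.09 -0.19]
 [-0.16  0.1 ]
 [-0.18 -0.11]
 [ 0.12  0.07]
 [-0.07 -0.42]
 [-0.14 -0.36]
 [ 0.08 -0.05]
 [-0.44  0.33]]
cam [ 382.88072932    2.37793332 1340.30408733]
lower [[ 510.61508491 -106.16046904   75.21036721]]
upper [[557.66631816 -56.77248893  98.68394535]]
0 [[276.0, 283.0], [122.0, 270.0], [430.0, 296.0], [333.0, 290.0], [222.0, 280.0], [224.0, 253.0]] [[563.8 -31.1 164.6]]
10 [[278.0, 268.0], [123.0, 255.0], [432.0, 281.0], [334.0, 275.0], [223.0, 265.0], [225.0, 238.0]] [[572.6 -31.6 169.3]]
20 [[279.0, 254.0], [124.0, 240.0], [434.0, 267.0], [336.0, 260.0], [224.0, 250.0], [226.0, 223.0]] [[581.4 -32.1 173.9]]
30 [[280.0, 239.0], [125.0, 226.0], [436.0, 252.0], [338.0, 244.0], [225.0, 235.0], [228.0, 207.0]] [[590.2 -32.6 178.6]]
40 [[282.0, 224.0], [126.0, 211.0], [438.0, 237.0], [339.0, 229.0], [227.0, 220.0], [229.0, 192.0]] [[599.  -33.1 183.3]]
```

View pics/s1.png

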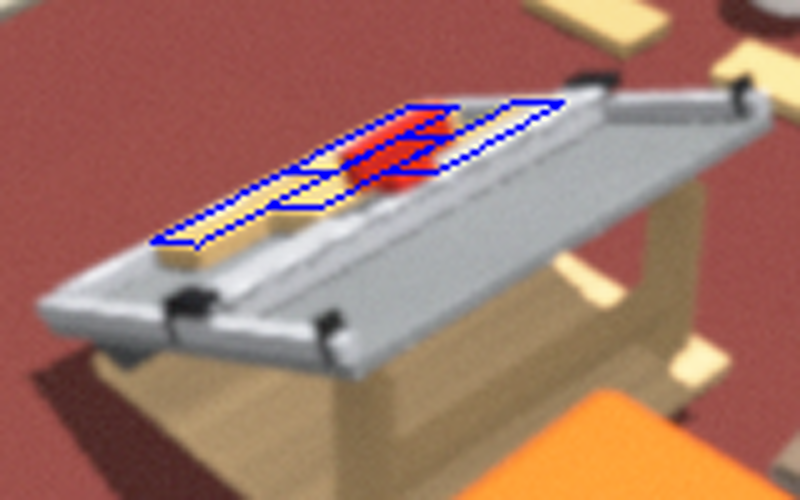

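The reprojection agrees in both views: the blue outlines sit on the tiles in the scene crop. The keeper is at q≈0–3 mm and the grip top is near (565,-31,165). Moving there now.

```bash
cat > go.py <<'E'
import sys,numpy as np
from cell import sensors
x,y,z,w=map(float,sys.argv[1:5]); s=sensors.read_state(); p=s["eef_pos"]; a=s["tool_rot"][2]
d=np.array([x,y,z])-p; c,n=np.cos(a),np.sin(a)
t=(np.degrees(a)-w+180)%360-180
print("t%.2f at"%s["clock"],p.round(1),"yaw%.1f"%np.degrees(a),"F",s["force"].round(1),"w%.1f"%s["width"],"-> rows",np.round([(c*d[0]+n*d[1])/10,(n*d[0]-c*d[1])/10,-d[2]/10,t],2))
E
python3 -m inch '[[[54.2,-48.7,0,16.9],[54.2,-48.7,0,16.9],[54.2,-48.7,0,16.9],[54.2,-48.7,0,16.9],[54.2,-48.7,0,16.9],[54.2,-48.7,0,16.9],[54.2,-48.7,0,16.9],[54.2,-48.7,0,16.9]]]' 8.54
python3 go.py 565 -31 230 -3.3
```

```text
clock: 0.77
eef_pos: [342.3, -354.8, 231.2]
tool_rot: [-3.141, 0.0, -0.057]
force: [0.9, -0.0, 0.0]
width: 85.4
gripper_force: 0.0
t0.77 at [ 342.3 -354.8  231.2] yaw-3.3 F [ 0.9 -0.   0. ] w85.4 -> rows [ 2.038e+01 -3.361e+01  1.200e-01  1.000e-02]
```

```bash
python3 -m inch '[[[20.4,-33.6,0,0],[20.4,-33.6,0,0],[20.4,-33.6,0,0],[20.4,-33.6,0,0],[20.4,-33.6,0,0],[20.4,-33.6,0,0],[20.4,-33.6,0,0],[20.4,-33.6,0,0]]]'
python3 -m inch '[[[2.0,-3.3,0,0],[2.6,-4.3,0,0],[2.6,-4.3,0,0],[2.6,-4.3,0,0]]]'
python3 go.py 568 -31 140 -3.3
```

```text
clock: 1.43
eef_pos: [531.2, -80.2, 231.2]
tool_rot: [3.142, 0.0, -0.057]
force: [0.6, -1.0, 0.1]
width: 85.1
gripper_force: 0.0
clock: 1.77
eef_pos: [558.6, -40.6, 230.7]
tool_rot: [3.141, 0.001, -0.056]
force: [0.2, -1.2, -0.2]
width: 85.3
gripper_force: 0.0
t1.77 at [558.6 -40.6 230.7] yaw-3.2 F [ 0.2 -1.2 -0.2] w85.3 -> rows [ 0.89 -1.01  9.07  0.11]
```

```bash
python3 -m inch '[[[1.1,-1.0,2,0],[1.1,-1.0,5,0],[1.1,-1.0,7,0],[1.1,-1.0,7,0]]]'; python3 go.py 570 -31 133 -3.3
python3 - <<'E'
from h import *
a=get_image("top")[143:251,236:348]; b=get_image("scene")[150:270,200:350]
cv2.imwrite("pics/g1.png",np.hstack([cv2.resize(a,(400,386)),cv2.resize(b,(400,386))]))
E
```

```text
clock: 2.1
eef_pos: [566.4, -33.7, 157.6]
tool_rot: [3.14, 0.009, -0.06]
force: [0.2, -1.1, 0.4]
width: 85.5
gripper_force: 0.0
t2.10 at [566.4 -33.7 157.6] yaw-3.4 F [ 0.2 -1.1  0.4] w85.5 -> rows [ 0.34 -0.29  2.46 -0.15]
```

View pics/g1.png

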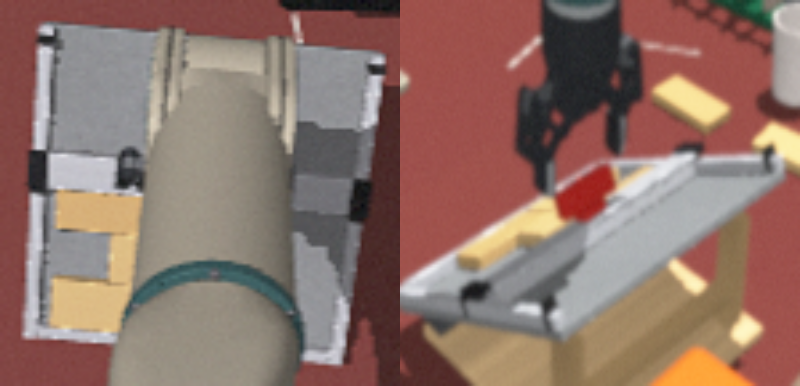

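The scene crop shows the open fingers straddling the red grip from left and right, with no contact. Descending to grip it.

```bash
python3 -m inch '[[[0.3,-0.2,1.5,0],[0.3,-0.2,2.4,0],[0.3,-0.2,2.4,0],[0.3,-0.2,2.4,0]]]'; python3 go.py 570 -31 133 -3.3
python3 -m inch '[[[0,0,0,0],[0,0,0,0],[0,0,0,0],[0,0,0,0],[0,0,0,0]]]' 5.5
```

```text
clock: 2.53
eef_pos: [573.6, -30.2, 137.9]
tool_rot: [3.141, -0.0, -0.058]
force: [0.2, -0.9, -0.3]
width: 85.7
gripper_force: 0.0
t2.53 at [573.6 -30.2 137.9] yaw-3.3 F [ 0.2 -0.9 -0.3] w85.7 -> rows [-0.35  0.1   0.49 -0.02]
clock: 2.95
eef_pos: [573.3, -31.3, 138.8]
tool_rot: [3.14, -0.0, -0.058]
force: [-3.6, -3.1, 5.8]
width: 68.6
gripper_force: 68.4
```

```bash
python3 -m inch '[[[1.3,0,-0.7,0],[2.65,0,-1.4,0],[4.0,0,-2.1,0],[5.3,0,-2.8,0],[6.6,0,-3.5,0],[7.7,0,-4.1,0],[8.0,0,-4.25,0],[8.0,0,-4.25,0]]]'
python3 -m inch '[[[0.3,0,-0.15,0],[0.5,0,-0.27,0],[0.5,0,-0.27,0],[0.5,0,-0.27,0]]]'
```

```text
clock: 3.62
eef_pos: [653.3, -36.3, 181.5]
tool_rot: [3.139, 0.001, -0.058]
force: [-4.3, -2.3, 5.6]
width: 68.6
gripper_force: 75.5
clock: 3.95
eef_pos: [656.7, -36.5, 183.3]
tool_rot: [3.139, 0.003, -0.058]
force: [-5.0, -3.4, 3.0]
width: 68.4
gripper_force: 75.0
```

```bash
python3 -m inch '[[[0.2,0,-0.1,0],[0.4,0,-0.21,0],[0.4,0,-0.21,0],[0.4,0,-0.21,0]]]'; python3 -m inch '[[[0.2,0,-0.1,0],[0.4,0,-0.21,0],[0.4,0,-0.21,0],[0.4,0,-0.21,0]]]'
```

```text
clock: 4.28
eef_pos: [660.4, -36.7, 185.3]
tool_rot: [3.139, 0.004, -0.058]
force: [-6.1, -3.3, 2.8]
width: 68.5
gripper_force: 75.0
clock: 4.62
eef_pos: [661.1, -36.8, 185.7]
tool_rot: [3.139, 0.011, -0.058]
force: [-10.7, -2.4, 1.1]
width: 68.5
gripper_force: 74.8
```

```bash
python3 -m inch '[[[0.3,0,-0.16,0],[0.3,0,-0.16,0],[0.3,0,-0.16,0],[0.3,0,-0.16,0]]]'; python3 -m inch '[[[-0.6,0,0.2,0],[-0.6,0,0.2,0],[-0.6,0,0.2,0],[-0.6,0,0.2,0],[-0.6,0,0.2,0]]]' 8.54;  python3 -m inch '[[[0,0,-1,0],[0,0,-4,0],[0,0,-6,0],[0,0,-6,0]]]' ;python3 go.py 572.3 355 120 6.6
```

```text
clock: 4.95
eef_pos: [661.0, -36.8, 185.7]
tool_rot: [3.139, 0.019, -0.058]
force: [-15.6, -1.8, -1.6]
width: 68.1
gripper_force: 74.3
clock: 5.37
eef_pos: [664.6, -34.6, 187.2]
tool_rot: [-3.141, -0.002, -0.057]
force: [0.1, -1.2, -0.0]
width: 85.0
gripper_force: 0.0
clock: 5.7
eef_pos: [667.0, -35.0, 252.3]
tool_rot: [-3.141, -0.01, -0.057]
force: [0.5, -0.7, 0.9]
width: 85.4
gripper_force: 0.0
t5.70 at [667.  -35.  252.3] yaw-3.3 F [ 0.5 -0.7  0.9] w85.4 -> rows [-11.69 -38.39  13.23  -9.88]
```

```bash
python3 -m inch '[[[-11.7,-38.4,0,-9.9],[-11.7,-38.4,0,-9.9],[-11.7,-38.4,0,-9.9],[-11.7,-38.4,0,-9.9],[-11.7,-38.4,0,-9.9],[-11.7,-38.4,0,-9.9],[-11.7,-38.4,0,-9.9],[-11.7,-38.4,0,-9.9]]]' >/dev/null;python3 go.py 572.3 355 80 6.6
python3 - <<'E'
from h import *
print("cup",ray("top",[(140,212)],95))
E
```

```text
t6.37 at [584.3 291.2 247. ] yaw6.6 F [ 1.   0.4 -0.3] w85.4 -> rows [-0.46 -6.48 16.7   0.02]
cup [[509.75423912 466.84427088  95.        ]]
```

```bash
python3 -m inch '[[[-0.3,-3,5,0],[-0.5,-6.5,9,0],[-0.5,-6.5,13,0],[-0.5,-6.5,16.7,0],[-0.5,-6.5,19.5,0],[-0.5,-6.5,19.5,0],[-0.5,-6.5,19.5,0],[-0.5,-6.5,19.5,0]]]' >/dev/null;python3 go.py 572.3 355 8 6.6
python3 - <<'E'
from h import *
a=get_image("top")[160:260,130:250]; b=get_image("scene")[130:230,260:380]
cv2.imwrite("pics/t1.png",np.hstack([cv2.resize(a,(400,333)),cv2.resize(b,(400,333))]))
E
```

```text
t7.03 at [574.  353.5  53.3] yaw6.6 F [1.5 1.1 0.1] w85.2 -> rows [-0.15 -0.17  4.53 -0.01]
```

View pics/t1.png

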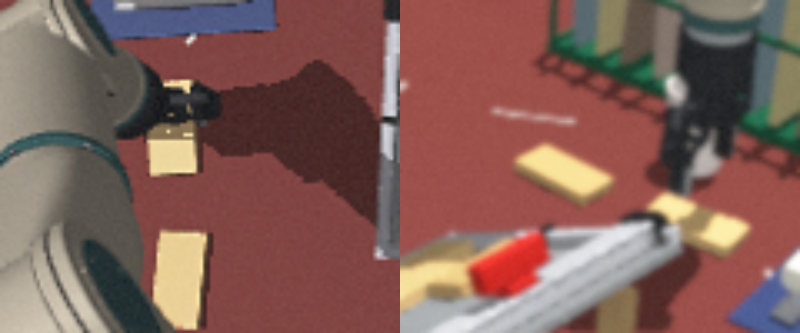

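```bash
python3 -m inch '[[[-0.1,-0.15,2,0],[-0.1,-0.15,4,0],[-0.1,-0.15,5.1,0],[-0.1,-0.15,5.1,0],[-0.1,-0.15,5.1,0]]]';python3 go.py 572.3 355 1 6.6;  python3 -m inch '[[[0,0,0,0],[0,0,0,0],[0,0,0,0],[0,0,0,0],[0,0,0,0],[0,0,0,0]]]' 4.2
```

```text
clock: 7.55
eef_pos: [572.0, 354.6, 1.6]
tool_rot: [-3.141, -0.001, 0.115]
force: [0.2, 0.7, -0.9]
width: 85.1
gripper_force: 0.0
t7.55 at [572.  354.6   1.6] yaw6.6 F [ 0.2  0.7 -0.9] w85.1 -> rows [ 0.03 -0.03  0.06 -0.  ]
clock: 8.05
eef_pos: [572.2, 355.1, 1.9]
tool_rot: [-3.141, -0.002, 0.115]
force: [-1.2, 0.1, 6.1]
width: 48.1
gripper_force: 63.0
```

```bash
python3 -m inch '[[[0,0,-3,0],[0,0,-7,0],[0,0,-11,0],[0,0,-15,0],[0,0,-18,0],[0,0,-20,-7],[0,0,-20,-14],[0,0,-20,-21]]]';python3 go.py 508.3 -112.1 200 86.7
```

```text
clock: 8.72
eef_pos: [572.0, 355.0, 202.9]
tool_rot: [3.142, -0.004, 0.488]
force: [0.2, -0.5, -3.1]
width: 48.2
gripper_force: 62.7
t8.72 at [572.  355.  202.9] yaw28.0 F [ 0.2 -0.5 -3.1] w48.2 -> rows [-27.53  38.27   0.29 -58.73]
```

```bash
python3 -m inch '[[[-27.5,38.3,0,-58.7],[-27.5,38.3,0,-58.7],[-27.5,38.3,0,-58.7],[-27.5,38.3,0,-58.7],[-27.5,38.3,0,-58.7],[-27.5,38.3,0,-58.7],[-27.5,38.3,0,-58.7],[-27.5,38.3,0,-58.7]]]' >/dev/null;python3 go.py 508.3 -112.1 200 86.7
```

```text
t9.38 at [523.7  22.4 200.6] yaw85.3 F [ 0.5 -1.5 -1.1] w48.2 -> rows [-13.53  -0.43   0.06  -1.41]
```

```bash
python3 -m inch '[[[-4,-0.1,0,-1.4],[-8,-0.3,0,-1.4],[-11,-0.4,0,-1.4],[-13.0,-0.4,0,-1.4],[-13.5,-0.4,2,-1.4],[-13.5,-0.4,4,-1.4],[-13.5,-0.4,5,-1.4],[-13.5,-0.4,5,-1.4]]]' >/dev/null;python3 go.py 508.3 -112.1 125 86.7
```

```text
t10.05 at [ 506.7 -109.4  148.5] yaw86.3 F [ 0.2  1.2 -1.7] w48.4 -> rows [-0.25  0.17  2.35 -0.38]
```

```bash
python3 -m inch '[[[-0.2,0.1,1.5,-0.3],[-0.2,0.1,3.5,-0.3],[-0.2,0.1,3.5,-0.3],[-0.2,0.1,3.5,-0.3],[-0.2,0.1,3.5,-0.3],[-0.2,0.1,3.5,-0.3]]]' >/dev/null;python3 go.py 508.3 -112.1 97 86.7
```

```text
t10.55 at [ 510.4 -111.5  116.7] yaw86.6 F [-0.4 -0.7 -1.6] w48.0 -> rows [-0.07 -0.21  1.97 -0.05]
```

Slow descent while watching the force, then probe left toward the glued tile.

```bash
python3 -m inch '[[[-0.1,-0.2,0.8,0],[-0.1,-0.2,1.4,0],[-0.1,-0.2,1.9,0],[-0.1,-0.2,1.9,0],[-0.1,-0.2,1.9,0],[-0.1,-0.2,1.9,0]]]';python3 go.py 508.3 -112.1 97 86.7;  python3 -m inch '[[[0.2,0,0,0],[0.4,0,0,0],[0.6,0,0,0],[0.6,0,0,0],[0.6,0,0,0]]]';python3 go.py 508.3 -112.1 97 86.7
```

```text
clock: 11.05
eef_pos: [507.4, -112.5, 96.2]
tool_rot: [-3.141, -0.0, 1.512]
force: [-0.3, 0.1, -1.4]
width: 48.2
gripper_force: 62.7
t11.05 at [ 507.4 -112.5   96.2] yaw86.6 F [-0.3  0.1 -1.4] w48.2 -> rows [ 0.04  0.09 -0.08 -0.07]
clock: 11.47
eef_pos: [507.8, -106.3, 96.4]
tool_rot: [3.141, -0.0, 1.512]
force: [-0.2, 0.2, -1.3]
width: 47.8
gripper_force: 62.7
t11.47 at [ 507.8 -106.3   96.4] yaw86.7 F [-0.2  0.2 -1.3] w47.8 -> rows [-0.57  0.09 -0.06 -0.05]
```

```bash
python3 -m inch '[[[0.0,0,0.2,0],[0.2,0,0.2,0],[0.2,0,0.2,0],[0.2,0,0.2,0]]]';for i in 1; do python3 -m inch '[[[0.1,0,0,0],[0.1,0,0,0],[0.1,0,0,0]]]'; python3 -m inch '[[[0.1,0,0,0],[0.1,0,0,0],[0.1,0,0,0]]]';python3 -m inch '[[[0.1,0,0,0],[0.1,0,0,0],[0.1,0,0,0]]]'; done | grep -E "eef|force: \["
```

```text
clock: 11.8
eef_pos: [507.8, -104.4, 94.3]
tool_rot: [-3.141, -0.0, 1.512]
force: [0.6, -0.4, -1.9]
width: 48.2
gripper_force: 62.7
eef_pos: [507.9, -103.6, 94.3]
force: [-0.6, 0.9, -0.8]
eef_pos: [507.8, -103.4, 94.4]
force: [0.6, -2.4, -0.9]
eef_pos: [507.8, -103.3, 94.4]
force: [-0.2, -5.0, -1.9]
```

```bash
python3 -m inch '[[[-0.3,0,0,0],[-0.6,0,0,0],[-0.6,0,-0.2,0],[-0.6,0,-0.2,0],[-0.6,0,-0.2,0]]]';python3 go.py 507.6 -107.4 96.3 86.7
```

```text
clock: 12.97
eef_pos: [507.8, -107.1, 96.4]
tool_rot: [3.141, -0.001, 1.512]
force: [-0.1, -0.5, -1.6]
width: 48.1
gripper_force: 62.8
t12.97 at [ 507.8 -107.1   96.4] yaw86.6 F [-0.1 -0.5 -1.6] w48.1 -> rows [-0.03 -0.02  0.01 -0.06]
```

```bash
python3 -m inch '[[[-0.03,0,0,0],[-0.03,0,0,0],[-0.03,0,0,0],[-0.03,0,0,0]]]' 6.0; python3 -m inch '[[[0,0,-1,0],[0,0,-3,0],[0,0,-6,0],[0,0,-8,0],[0,0,-10,0],[0,-4,-10,0],[0,-8,-10,0],[0,-12,-10,0]]]'; python3 -m inch '[[[0,-4,0,0],[0,-4,0,0],[0,-4,0,0]]]'
python3 - <<'E'
from h import *
im=get_image("top"); cv2.imwrite("pics/p1f.png",im); a=im[143:251,236:348]; b=get_image("scene"); cv2.imwrite("pics/p1s.png",b); b=b[170:280,190:350]
cv2.imwrite("pics/p1.png",np.hstack([cv2.resize(a,(400,386),interpolation=cv2.INTER_CUBIC),cv2.resize(b,(400,275),interpolation=cv2.INTER_CUBIC)[:386] if 0 else cv2.copyMakeBorder(cv2.resize(b,(400,275)),0,111,0,0,0)]))
E
```

```text
clock: 13.3
eef_pos: [507.7, -107.8, 96.4]
tool_rot: [3.141, -0.0, 1.512]
force: [0.7, 0.6, -0.7]
width: 60.0
gripper_force: 0.0
clock: 13.97
eef_pos: [386.7, -100.6, 197.2]
tool_rot: [3.14, 0.0, 1.512]
force: [-0.5, 0.7, -0.2]
width: 59.9
gripper_force: 0.0
clock: 14.22
eef_pos: [345.5, -98.6, 197.0]
tool_rot: [-3.141, 0.001, 1.511]
force: [1.3, -0.1, -0.5]
width: 59.8
gripper_force: 0.0
```

View pics/p1.png

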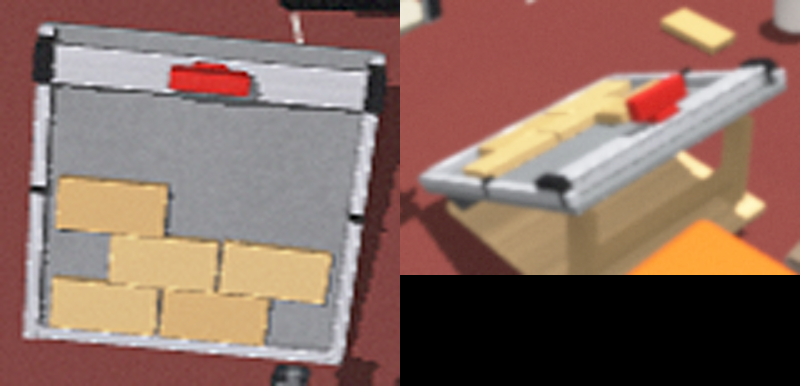

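The top crop shows the new tile (223–331, 241–303) in the middle course with a joint like its neighbours, and the keeper at the top. I'll check it numerically against the glued tiles, using edges for the seating.

```bash
cat > chk.py <<'E'
import sys
from h import *
from scipy.optimize import least_squares
POSE=[448.966904,-24.4981653,-.0572663538]
def check(im,tiles):
    # fit each tile's rectangle (x,y,rot) by maximizing sand inside/outside contrast on a 6x upsampled saturation map
    g=cv2.GaussianBlur(cv2.cvtColor(im,cv2.COLOR_BGR2HSV)[...,1].astype(np.float32),(0,0),.5)
    def samp(b):
        q=proj("top",B2W(b,POSE)).astype(np.float32); return cv2.remap(g,q[:,0],q[:,1],cv2.INTER_CUBIC)
    def edge(pts,d,rng):  # location of half-level crossing from inside to outside along d
        t=np.arange(-rng,rng+.1,.25); pr=np.array([samp(pts+d*k).mean() for k in t])
        hi,lo=pr[:8].mean(),pr[-8:].mean(); i=np.argmax(pr<(hi+lo)/2); return t[i],hi,lo,t[np.argmin(np.gradient(pr))]
    o=np.linspace(-15,15,25)
    for n,(x,y) in tiles.items():
        r=[]
        for j in(-30,30): r.append(edge(np.c_[x+25+0*o,y+j+o,14+0*o],np.array([1,0,0]),10))
        for sgn in(1,-1): r.append(edge(np.c_[x+o,y+sgn*50+0*o,14+0*o],np.array([0,sgn,0]),8))
        print(n,"up(-30),up(30),left,right outward offset mm:",[(round(float(a[0]),1),round(float(a[3]),1)) for a in r])
E
python3 - <<'E'
from chk import *
check(cv2.imread("pics/p1f.png"),dict(bl=(25,78),br=(25,-26),mid=(75,26),new=(75,-78),top=(125,78)))
E
python3 go.py 412.3 337.6 197 -2.4
```

```text
bl up(-30),up(30),left,right outward offset mm: [(-10.0, 0.2), (4.8, 5.0), (0.8, 0.5), (-8.0, -1.2)]
br up(-30),up(30),left,right outward offset mm: [(0.0, -0.2), (-0.5, 0.0), (-2.0, 0.5), (0.0, -0.2)]
mid up(-30),up(30),left,right outward offset mm: [(3.8, 3.0), (-10.0, -5.5), (1.0, 1.2), (-4.5, -1.0)]
new up(-30),up(30),left,right outward offset mm: [(2.0, 1.8), (4.0, 4.0), (-2.2, 0.8), (0.2, -0.2)]
top up(-30),up(30),left,right outward offset mm: [(3.2, 3.2), (3.8, 3.5), (0.5, 1.0), (0.5, 0.2)]
t14.32 at [349.4 -98.7 197.2] yaw86.6 F [ 0.7  0.4 -0.2] w60.6 -> rows [4.392e+01 3.700e+00 2.000e-02 8.902e+01]
```

Seated and aligned within about 0.5 mm. Next, the second tile.

```bash
python3 -m inch '[[[22.5,8.8,0,89],[22.5,8.8,0,89],[22.5,8.8,0,89],[22.5,8.8,0,89],[22.5,8.8,0,89],[22.5,8.8,0,89],[22.5,8.8,0,89],[22.5,8.8,0,89]]]' 8.54 >/dev/null;python3 go.py 412.3 337.6 150 -2.4
```

```text
t14.98 at [452.3 127.1 196.5] yaw32.7 F [-0.2 -1.   0.3] w85.4 -> rows [  8.02 -19.87   4.65  35.12]
```

```bash
python3 -m inch '[[[8,-19.9,0,35.1],[8,-19.9,0,35.1],[8,-19.9,0,35.1],[8,-19.9,0,35.1],[8,-19.9,0,35.1],[8,-19.9,2,35.1],[8,-19.9,5,35.1],[8,-19.9,8,35.1]]]' >/dev/null;python3 go.py 412.3 337.6 50 -2.4;python3 -m inch '[[[0,0,2,0],[0,0,3,0],[0,0,3,0],[0,0,3,0]]]' >/dev/null;python3 go.py 412.3 337.6 50 -2.4
```

```text
t15.65 at [409.7 335.8 115.9] yaw-2.2 F [ 0.3 -1.1 -0.7] w85.3 -> rows [ 0.25 -0.19  6.59  0.21]
t15.98 at [409.6 332.5  86.4] yaw-2.4 F [0.4 0.5 0.2] w85.4 -> rows [ 0.25 -0.53  3.64 -0.04]
```

```bash
python3 -m inch '[[[0.25,-0.5,3,0],[0.25,-0.5,5,0],[0.25,-0.5,6.5,0],[0.25,-0.5,6.5,0],[0.25,-0.5,6.5,0],[0.25,-0.5,6.5,0]]]' >/dev/null;python3 go.py 412.3 337.6 1.5 -2.4
```

```text
t16.48 at [412.9 337.5  23. ] yaw-2.5 F [ 0.6  0.3 -0.1] w85.3 -> rows [-0.06 -0.01  2.15 -0.06]
```

```bash
python3 -m inch '[[[0,0,1,0],[0,0,2.1,0],[0,0,2.1,0],[0,0,2.1,0]]]';  python3 -m inch '[[[0,0,0,0],[0,0,0,0],[0,0,0,0],[0,0,0,0],[0,0,0,0],[0,0,0,0]]]' 4.2; python3 -m inch '[[[0,0,-3,0],[0,0,-7,0],[0,0,-11,0],[0,0,-15,0],[0,0,-18,0],[0,0,-20,-7],[0,0,-20,-14],[0,0,-20,-21]]]'; python3 go.py 450 120 200 86.7
```

```text
clock: 16.82
eef_pos: [411.3, 336.2, -0.3]
tool_rot: [3.141, 0.001, -0.043]
force: [-0.6, -1.2, 0.5]
width: 85.4
gripper_force: 0.0
clock: 17.32
eef_pos: [411.9, 336.8, 1.0]
tool_rot: [-3.141, -0.001, -0.043]
force: [0.2, 0.6, 5.9]
width: 48.4
gripper_force: 62.6
clock: 17.98
eef_pos: [412.3, 337.1, 202.2]
tool_rot: [-3.14, -0.004, 0.33]
force: [-0.2, -0.6, -2.0]
width: 47.8
gripper_force: 62.9
t17.98 at [412.3 337.1 202.2] yaw18.9 F [-0.2 -0.6 -2. ] w47.8 -> rows [ -3.47  21.77   0.22 -67.8 ]
```

```bash
python3 -m inch '[[[-3.5,21.8,0,-67.8],[-3.5,21.8,0,-67.8],[-3.5,21.8,0,-67.8],[-3.5,21.8,0,-67.8],[-3.5,21.8,0,-67.8],[-3.5,21.8,0,-67.8],[-3.5,21.8,0,-67.8],[-3.5,21.8,0,-67.8]]]' >/dev/null;python3 go.py 554.9 -70.6 200 86.7
```

```text
t18.65 at [447.9 116.6 200.2] yaw75.7 F [-0.1 -0.1 -1.3] w48.7 -> rows [-15.49  14.99   0.02 -11.01]
```

```bash
python3 -m inch '[[[-15.5,15,0,-11],[-15.5,15,0,-11],[-15.5,15,0,-11],[-15.5,15,0,-11],[-15.5,15,0,-11],[-15.5,15,0,-11],[-15.5,15,3,-11],[-15.5,15,3,-11]]]' >/dev/null;python3 go.py 554.9 -70.6 145 86.7;python3 -m inch '[[[0,0,1,0],[0,0,2,0],[0,0,2,0],[0,0,2,0],[0,0,2,0]]]' >/dev/null;python3 go.py 554.9 -70.6 119 86.7
```

```text
t19.32 at [551.5 -70.2 166.5] yaw86.4 F [-1.5 -0.1 -0.9] w48.0 -> rows [-0.02  0.34  2.15 -0.29]
t19.73 at [554.8 -68.2 150.9] yaw86.6 F [-0.9 -1.2 -0.9] w48.2 -> rows [-0.24  0.02  3.19 -0.08]
```

```bash
python3 -m inch '[[[-0.2,0,1,0],[-0.2,0,2,0],[-0.2,0,2.8,0],[-0.2,0,3.2,0],[-0.2,0,3.2,0],[-0.2,0,3.2,0]]]';python3 go.py 554.9 -70.6 119 86.7;  python3 -m inch '[[[0.4,0,0,0],[0.8,0,0,0],[1.2,0,0.2,0],[1.2,0,0.2,0],[1.2,0,0.2,0]]]'
```

```text
clock: 20.23
eef_pos: [554.2, -70.6, 117.8]
tool_rot: [-3.141, -0.0, 1.511]
force: [-1.0, 0.3, 0.0]
width: 48.1
gripper_force: 63.0
t20.23 at [554.2 -70.6 117.8] yaw86.6 F [-1.   0.3  0. ] w48.1 -> rows [ 0.01  0.07 -0.12 -0.13]
clock: 20.65
eef_pos: [555.2, -58.1, 116.4]
tool_rot: [3.141, -0.0, 1.512]
force: [-0.3, 0.5, -0.4]
width: 48.3
gripper_force: 63.0
```

```bash
for i in 1; do python3 -m inch '[[[0.3,0,0,0],[0.3,0,0,0],[0.3,0,0,0]]]'; python3 -m inch '[[[0.1,0,0,0],[0.1,0,0,0],[0.1,0,0,0]]]'; python3 -m inch '[[[0.1,0,0,0],[0.1,0,0,0],[0.1,0,0,0]]]'; python3 -m inch '[[[0.1,0,0,0],[0.1,0,0,0],[0.1,0,0,0]]]';python3 -m inch '[[[0.1,0,0,0],[0.1,0,0,0],[0.1,0,0,0]]]'; done | grep -E "eef|force: \["
```

```text
eef_pos: [555.4, -55.6, 116.4]
force: [-0.1, -0.2, -0.9]
eef_pos: [555.4, -54.8, 116.3]
force: [0.0, -0.3, -1.8]
eef_pos: [555.4, -53.9, 116.3]
force: [0.3, 0.2, -0.9]
eef_pos: [555.4, -53.8, 116.3]
force: [-0.1, -4.1, -1.7]
eef_pos: [555.3, -53.8, 116.3]
force: [-0.9, -5.1, 0.4]
```

```bash
python3 -m inch '[[[-0.3,0,0,0],[-0.6,0,0,0],[-0.6,0,-0.2,0],[-0.6,0,-0.2,0],[-0.6,0,-0.2,0]]]';python3 go.py 555.3 -57.8 118.6 86.7
```

```text
clock: 22.32
eef_pos: [555.4, -57.1, 118.5]
tool_rot: [3.141, -0.001, 1.511]
force: [0.1, 0.4, -1.6]
width: 48.3
gripper_force: 63.0
t22.32 at [555.4 -57.1 118.5] yaw86.6 F [ 0.1  0.4 -1.6] w48.3 -> rows [-0.07 -0.   -0.01 -0.1 ]
```

```bash
python3 -m inch '[[[-0.03,0,0,0],[-0.03,0,0,0],[-0.03,0,0,0]]]' | grep eef; python3 -m inch '[[[0,0,0,0],[0,0,0,0],[0,0,0,0],[0,0,0,0]]]' 6.0; python3 -m inch '[[[0,0,-1,0],[0,0,-3,0],[0,0,-6,0],[0,0,-8,0],[0,0,-10,0],[0,-4,-10,0],[0,-8,-10,0],[0,-12,-10,0]]]'|grep force; python3 -m inch '[[[0,-4,0,0],[0,-8,0,0],[0,-8,0,0],[0,-8,0,0]]]' | grep eef
python3 - <<'E'
from chk import *
im=get_image("top"); cv2.imwrite("pics/p2f.png",im)
check(im,dict(br=(25,-26),new=(75,-78),new2=(125,-26),top=(125,78)))
a=im[143:251,236:348]; b=get_image("scene")[170:280,190:350]
cv2.imwrite("pics/p2.png",np.hstack([cv2.resize(a,(400,386),interpolation=cv2.INTER_CUBIC),cv2.copyMakeBorder(cv2.resize(b,(400,275)),0,111,0,0,0)]))
E
```

```text
eef_pos: [555.2, -57.9, 118.3]
clock: 22.9
eef_pos: [555.3, -58.0, 118.4]
tool_rot: [3.141, -0.0, 1.511]
force: [-0.6, -0.4, -0.1]
width: 60.0
gripper_force: 0.0
force: [0.7, 1.0, 0.2]
gripper_force: 0.0
eef_pos: [353.5, -46.3, 219.0]
br up(-30),up(30),left,right outward offset mm: [(-0.2, -0.2), (0.0, 0.0), (-2.0, 0.8), (0.0, -0.2)]
new up(-30),up(30),left,right outward offset mm: [(3.0, 2.8), (-10.0, -5.5), (-1.5, 0.5), (-0.5, -0.5)]
new2 up(-30),up(30),left,right outward offset mm: [(3.0, 2.8), (3.2, 2.8), (-3.0, 0.2), (0.5, 0.2)]
top up(-30),up(30),left,right outward offset mm: [(3.2, 3.2), (3.8, 3.5), (0.5, 1.0), (-3.8, -0.8)]
```

View pics/p2.png

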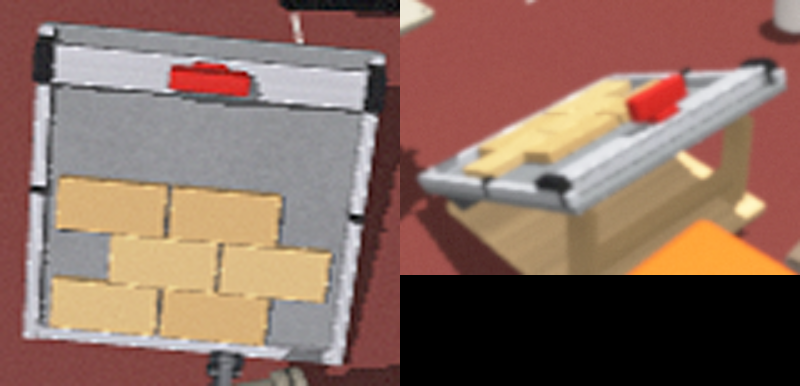

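Both tiles are laid: the new top tile fills (168–281, 187–245) and its edges match its neighbours within 0.5 mm. Now back to the grip at (661,-37).

```bash
python3 -m inch '[[[0,4,-2,90],[0,8,-4,90],[0,12,-4,90],[0,16,-4,90],[0,20,-4,90],[0,22,-4,90],[0,22,-4,90],[0,22,-4,90]]]' 8.54 >/dev/null; python3 go.py 661 -36.8 255 -3.3
```

```text
t24.67 at [578.2 -58.8 257.5] yaw28.9 F [-0.9 -1.1 -0.5] w85.4 -> rows [ 8.32  2.08  0.25 32.25]
```

```bash
python3 -m inch '[[[3,0.8,0,32.3],[6,1.5,0,32.3],[8.3,2.1,0,32.3],[8.3,2.1,0,32.3],[8.3,2.1,0,32.3],[8.3,2.1,0,32.3],[8.3,2.1,2,32.3],[8.3,2.1,2,32.3]]]' >/dev/null; python3 -m inch '[[[0,0,0,0],[0,0,0,0]]]' >/dev/null;python3 go.py 661 -36.8 187 -3.3
```

```text
t25.50 at [658.3 -37.1 238.7] yaw-3.0 F [ 0.6 -0.6  1.1] w85.3 -> rows [ 0.27 -0.04  5.17  0.31]
```

```bash
python3 -m inch '[[[0.2,0,1.5,0.3],[0.2,0,3,0.3],[0.2,0,4,0.3],[0.2,0,4,0.3],[0.2,0,4,0.3]]]' |grep -E "eef|force"; python3 go.py 661 -36.8 187 -3.3
```

```text
eef_pos: [659.8, -37.2, 198.5]
force: [-0.3, 0.3, -1.2]
gripper_force: 0.0
t25.92 at [659.8 -37.2 198.5] yaw-3.3 F [-0.3  0.3 -1.2] w85.2 -> rows [ 0.11 -0.05  1.15 -0.02]
```

```bash
python3 -m inch '[[[0.1,0,0.7,0],[0.1,0,1.1,0],[0.1,0,1.1,0],[0.1,0,1.1,0]]]' |grep -E "eef|force"; python3 -m inch '[[[0,0,0,0],[0,0,0,0],[0,0,0,0],[0,0,0,0],[0,0,0,0]]]' 5.5; python3 -m inch '[[[-1.3,0,0.7,0],[-2.65,0,1.4,0],[-4.0,0,2.1,0],[-5.3,0,2.8,0],[-6.6,0,3.5,0],[-7.7,0,4.1,0],[-8.0,0,4.25,0],[-8.0,0,4.25,0]]]'
```

```text
eef_pos: [660.7, -37.2, 187.3]
force: [0.5, 0.2, -0.2]
gripper_force: 0.0
clock: 26.67
eef_pos: [660.6, -36.8, 188.1]
tool_rot: [-3.141, 0.0, -0.058]
force: [-3.1, 1.0, 5.9]
width: 68.3
gripper_force: 69.8
clock: 27.33
eef_pos: [579.3, -31.7, 144.7]
tool_rot: [-3.141, 0.003, -0.058]
force: [-5.3, 3.2, 4.0]
width: 68.4
gripper_force: 70.2
```

```bash
for i in 1; do python3 -m inch '[[[-0.2,0,0.1,0],[-0.4,0,0.21,0],[-0.4,0,0.21,0],[-0.4,0,0.21,0]]]'; python3 -m inch '[[[-0.2,0,0.1,0],[-0.3,0,0.16,0],[-0.3,0,0.16,0],[-0.3,0,0.16,0]]]'; python3 -m inch '[[[-0.3,0,0.16,0],[-0.3,0,0.16,0],[-0.3,0,0.16,0],[-0.3,0,0.16,0]]]'; done | grep -E "eef|force: \[|rot"
```

```text
eef_pos: [577.5, -31.6, 143.7]
tool_rot: [-3.141, -0.001, -0.058]
force: [-3.5, 2.4, 8.1]
eef_pos: [574.7, -31.4, 142.3]
tool_rot: [-3.141, -0.001, -0.058]
force: [-3.9, 2.4, 9.8]
eef_pos: [573.0, -31.3, 141.3]
tool_rot: [-3.141, -0.004, -0.058]
force: [-2.4, 3.3, 11.9]
```

```bash
for i in 1; do python3 -m inch '[[[-0.3,0,0.16,0],[-0.3,0,0.16,0],[-0.3,0,0.16,0],[-0.3,0,0.16,0]]]'; python3 -m inch '[[[-0.3,0,0.16,0],[-0.3,0,0.16,0],[-0.3,0,0.16,0],[-0.3,0,0.16,0]]]'; done | grep -E "eef|force: \[|rot"
```

```text
eef_pos: [573.1, -31.3, 141.3]
tool_rot: [-3.14, -0.01, -0.058]
force: [0.6, 1.2, 18.0]
eef_pos: [573.1, -31.3, 141.3]
tool_rot: [-3.14, -0.017, -0.058]
force: [3.3, 1.8, 23.5]
```

Hard stop reached. Relaxing the push, releasing, retreating and checking.

```bash
python3 -m inch '[[[0.4,0,-0.3,0],[0.7,0,-0.45,0],[0.7,0,-0.45,0]]]'|grep -E "eef|force"; python3 -m inch '[[[0,0,0,0],[0,0,0,0],[0,0,0,0],[0,0,0,0]]]' 8.54|grep -E "eef|force";  python3 -m inch '[[[0,0,-1,0],[0,0,-3,0],[0,0,-6,0],[0,0,-9,0],[0,0,-11,0],[-4,0,-12,0],[-8,0,-12,0],[-12,0,-12,0]]]'|grep -E "eef|force"; python3 -m inch '[[[-4,0,0,0],[-8,0,0,0],[-8,0,0,0],[-8,0,0,0],[-8,0,0,0]]]' |grep -E "eef|force"
python3 - <<'E'
from chk import *
im=get_image("top"); cv2.imwrite("pics/p3f.png",im)
check(im,dict(br=(25,-26),new=(75,-78)))
a=im[143:251,236:348]; b=get_image("scene")[170:280,190:350]
cv2.imwrite("pics/p3.png",np.hstack([cv2.resize(a,(400,386),interpolation=cv2.INTER_CUBIC),cv2.copyMakeBorder(cv2.resize(b,(400,275)),0,111,0,0,0)]))
E
```

```text
eef_pos: [573.0, -31.3, 141.3]
force: [-1.1, 3.7, 8.3]
gripper_force: 71.7
eef_pos: [571.6, -32.7, 140.3]
force: [0.2, 0.6, 0.3]
gripper_force: 0.0
eef_pos: [451.2, -25.1, 262.0]
force: [0.9, -0.1, 0.6]
gripper_force: 0.0
eef_pos: [373.5, -20.5, 261.8]
force: [0.7, -0.1, 0.5]
gripper_force: 0.0
br up(-30),up(30),left,right outward offset mm: [(-0.8, -0.2), (-0.2, 0.0), (-1.8, 0.8), (0.0, -0.2)]
new up(-30),up(30),left,right outward offset mm: [(3.0, 2.8), (-10.0, -5.5), (-1.8, 0.5), (-0.5, -0.5)]
```

View pics/p3.png

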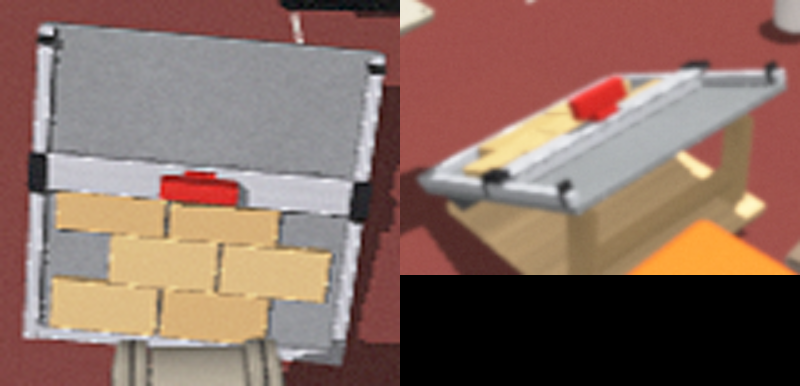

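The final view shows the keeper back over the top course, the panel complete with even joints, and the gripper clear and open. Handing in.

```bash
python3 -c "
from cell import order
print(order.finish_job())"
```

```text
the job is handed in; nothing more can be done
None
```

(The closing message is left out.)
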